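# Change boards at the inspection microscope

### The arm

A 6-joint arm with a two-finger parallel gripper is mounted at the origin on the work surface. World frame = base frame: x ahead of the robot, y to its left, z up, the work surface at z = 0. Lengths are in m, angles in rad, forces in N, time in s.
With the tool pointing down it reaches from about 0.325 to 0.9 m from the base axis. Payload 3.5 kg.
Tool frame: the origin (TCP) lies between the finger pads; the fingertips stand 17 mm ahead of it and the grasp point (between the pads) lies 2 mm behind it; z points along the fingers, y is the line along which they close (so a half turn about z gives the same grasp; the last joint's range is limited). The gripper opens to 85 mm and grips with 20 to 120 N. Pads are 22 mm wide; open, the fingers measure 114 mm over their backs; the gripper's body (76 mm by 85 mm) begins 54 mm behind the grasp point. The pads swing forward as they close: fully open they stand 13 mm farther back than shut.
Start: joints at [1.233, 0.276, -0.026, 1.268, 0, 1.467], TCP at [0.145, 0.608, 0.248] pointing down, gripper open.
Joint ranges: [-3.12, 3.12], [-0.85, 1.88], [-1.08, 1.24], [-1.95, 2.15], [-1.57, 1.53], [-3.14, 3.14]. Speed limits (rad/s): [2.57, 2.57, 3.14, 3.14, 3.14, 3.14].

### API

Orientations are given as a rotation vector (axis times angle).
In Python, from station import env gives the robot as it stands.
- The arm moves only by the shell command python3 -m jog 'ROWS' [OPENING]. ROWS is JSON, a list of rows, each an object with "dp": the shift along the tool's x, y, z in cm, a list of three; "turn": the turn about the tool's z in degrees. In form: [{"dp": [tx, ty, tz], "turn": turn}, ...]. A call has 1 to 8 rows; each row is the pose to reach, as a shift and turn from the pose commanded when the call began, along the tool's axes at that moment; what a row does not reach only later rows make up. A row lasts 1/12 s, in which the tool goes at most 41.7 mm and 7.16 degrees, less where a joint would pass 70% of its speed; a pose out of reach is approached as far as the arm can. A call with a gripper value outside its range is refused whole. OPENING is the closure, from 0 (fully open) to 1 (shut), set as the call begins (- or left out, the last holds). The fingers move at their own pace and stop on an object; the grip force is fixed at half the most. Time passes only in rows, so rows that repeat a pose let the fingers close. It gives the time, the measured TCP pose, the force, the opening and the grip force at its end, in the units of the state.
- env.read_state(): the state, without advancing time (a new reading comes with each control period).
- env.snapshot(name): name is "side" or "top"; returns a dict with "img" (480x640x3 uint8, blue, green, red), "z_map" (480x640 float32, m along the optical axis (not along the pixel's ray), 0 where there is no reading), "vertical_fov" (degrees; the focal length in pixels is half the picture's height over the tangent of half this angle, whatever the lens; pixels are square), "cx", "cy" (the principal point, pixels), "R" (3x3) and "t" (3): a world point X has camera coordinates R X + t. Camera axes: x right, y down, z forward; pixel columns grow to the right and rows downward; lengths in m; the calibration is good to about 2 mm. A picture is of the moment at which its call begins.
- env.close_job(): hands the job in; it is judged then, once.
Trained networks look in the newest picture that a camera, given by its name, has taken for a name from the list of things; names that differ only in an ending like _2 or _b are one class to them, and where a whole thing is asked for, a point or a joint stands for the part that bears it (a point fixed in the world has none). Each returns a list of dicts, best first, with "conf" (0 to 1); they miss things now and then, are a little off and sometimes report something else, mostly with a low value. They report only what shows in the picture. A call takes as long as a camera call.
- env.spot_in(camera, query): "point" ([x, y, z] in m, in the coordinates of the camera as it stood for that picture, good to about 4 mm: the middle of the surface that is visible of it).
The state is a dict: "clock": time; "joints": joint angles; "qd": joint speeds; "effort": joint torques, N m; "ee_pos": TCP position; "eef_rot": TCP orientation; "contact_force": force on the tool from outside, world axes, zero at the start; "wrist_torque": the same for the moment, N m; "gripper_width": finger opening in m; "grasp_force": force on a finger pad.
Only numpy, scipy, OpenCV 4.12 (cv2) and the standard library are available. Lean on these libraries where they do the work, as an engineer would, in place of code of your own. Each camera call takes 0.05 s, during which the arm holds its last target. There are 200 camera calls.

### The job

Change over the boards at the inspection microscope: first take the inspected board (yellow dot) off the stage and lean it on the sloped rest, standing squarely on its short edge on the ledge, in the middle, parts facing out. Then set the waiting board down on the stage, red connectors towards the stage handle, square and centred between the four brass corner stops with even gaps all round, and push the stage fully home under the microscope without shifting the board. Set the boards down gently, do not bump the microscope, and leave everything else on the bench where it is.

Things in the scene. Friction and masses are not known exactly. Their poses are not given: they have to be found in the camera images.
- finished_center (a point): Inspected board, on the stage at first: 150 x 60 mm aluminium slab topped by a green circuit board, 12 mm thick in all, parts to 28 mm over its underside, red connectors at one end, yellow dot at the other; 0.15-0.27 kg. Point: centre of the slab (6 mm over the underside). x along the 150 mm, away from the red end; y across; z out of the parts side. Long edges are plain faces to grip.
- fresh_center (a point): Waiting board, lying parts up on the tan pad (150 x 170 x 5 mm, flat, fixed): same board as the inspected one (150 x 60 x 12 mm slab, same axes) but with no yellow dot. Point: centre of its slab, 6 mm over its underside.
- fresh_red (a point): On the waiting board, between its two red connectors: 60 mm from its centre towards the red end (the board's -x), on the slab's top face.
- stage_center (a point): Centre of the top face of the sliding stage, a dark plate 170 (x) x 210 mm (y), top 45 mm over the bench, white cross lines. +y along the slide towards the handle, z up. Four brass L corner stops, 8 mm high, 7 mm clear all round a centred board lying along y: inner faces at x +-37, y +-82 mm. Beside the board the plate is free for fingers where |y| < 60 mm.
- stage_handle (a point): Middle of the top bar of the stage's black bow handle: bar 12 mm thick, 70 mm long along the stage's x, 85 mm over the bench, 135 mm from the stage's centre on its +y side (away from the microscope); open underneath down to 43 mm. Push it from its +y side, towards the microscope.
- stage (a joint): Stage travel: 0 m drawn fully out (the start), 0.16 m fully home under the microscope against a rigid stop. It slides along the stage's -y with about 2 N of friction and stays where it is left.
- scope: Microscope, fixed; axes as the stage's, origin on the bench under the centre of the drawn-out stage. Its head (62 mm diameter, 197 to 348 mm over the bench) hangs 160 mm from there along -y, over the home place; its steel column stands 325 mm along -y, 348 mm tall.
- rest_seat (a point): Where the centre of a rightly leaned board's slab comes on the sloped rest: 6 mm out of the slope's face, 75 mm up from the ledge, 74 mm over the bench. Axes are level: +x to the back (the slope rises that way at 35 deg), y across, z up. Up the slope is (cos 35, 0, sin 35), out of its face (-sin 35, 0, cos 35).
- rest: The sloped rest, fixed: aluminium plate 44 mm wide, rising at 35 deg from front (-x) to back, 118 mm tall; at its foot a ledge 70 mm wide standing 14 mm out of the face. A board overhangs the plate by 8 mm each side, so fingers pass beside it. Origin: middle of its footprint, on the bench; axes as the seat's.
- brush: Bystander: black bench brush, 215 mm long, lying at the far side.
- meter: Bystander: yellow multimeter 150 x 75 x 36 mm, lying on the bench towards the robot.
- flux: Bystander: upright white bottle with a red cap, 44 mm diameter, 95 mm tall.
- spool: Bystander: solder spool with blue flanges, 60 mm diameter, 48 mm tall, near the station on the robot's side.
- driver: Bystander: orange screwdriver lying on the bench near the robot.
- panel: Bystander: green panel of small boards, 160 x 110 x 3 mm, lying at the far side.

How it is judged:
On the way, in this order (a step that is already met when the one before it is completed fails the run):
1. the inspected board leans on the sloped rest, its short edge on the ledge (angle between finished_center's own z axis and vertical between 0.506 and 0.716 rad and x of finished_center in the frame of rest_seat between -0.008 and 0.008 m and y of finished_center in the frame of rest_seat between -0.014 and 0.014 m and z of finished_center in the frame of rest_seat between -0.008 and 0.008 m and angle between the y axis of finished_center and the y axis of rest_seat, either way round below 0.14 rad), for 0.2 s.
2. the waiting board lies centred between the stops on the stage, red connectors towards the handle (x of fresh_center in the frame of stage_center between -0.0035 and 0.0035 m and y of fresh_center in the frame of stage_center between -0.0035 and 0.0035 m and z of fresh_center in the frame of stage_center between 0.003 and 0.009 m and angle between the x axis of fresh_center and the y axis of stage_center, either way round below 0.05 rad and angle between fresh_center's own z axis and vertical below 0.05 rad and y of fresh_red in the frame of stage_center above 0.04 m), for 0.2 s.
At the end, for the whole second after the job is handed in: Inspected board at rest on the rest, parts out: 35 +- 6 deg, within 8 mm (sideways 14) and 8 deg of its right place. Waiting board at rest flat on the stage, red end to the handle, centred within 3.5 mm each way, square within 3 deg. Stage within 5 mm of fully home (all of step 1 and all of step 2 and value of joint stage above 0.155 m and linear speed of each of finished, fresh below 0.01 m/s); the robot touches nothing.
It fails at once if a bystander was moved by more than 25 mm (distance of any of brush, meter, flux, spool, driver, panel from where it was at the start of the episode above 0.025 m).
It fails at once if the microscope was bumped (over 8 N) (contact force between scope and anything else above 8 N).
It fails at once if a board was dropped or flung into place (over 0.4 m/s as it meets the rest or the stage) ((distance between finished_center and rest_seat below 0.015 m and linear speed of finished above 0.4 m/s) or (distance between fresh_center and stage_center below 0.02 m and linear speed of fresh above 0.4 m/s)).
It also fails if it takes over 70 s, if anything falls off the work surface, if the arm or the gripper's body presses on something with over 40 N, if the wrist force passes 120 N, or if a joint passes its speed limit or range.

## Working session

There is one attempt and no reset: what is moved stays moved. The work goes in short steps, Python scripts to look and compute and a shell command to move; the robot and the scene stay as the last step left them, time stands still between calls to the robot, and variables do not carry over. Pictures are saved under pics/ and viewed, at most 10 in all, crops included, and the job is handed in when it is done.

```bash
ls; mkdir -p pics; cat > h.py <<'E'
import numpy as np, cv2
from station import env
from scipy.spatial.transform import Rotation as Ro
def snap(n):
    s=env.snapshot(n); s['f']=240/np.tan(np.radians(s['vertical_fov'])/2); s['R']=np.array(s['R']); s['t']=np.array(s['t']); return s
def cloud(s):
    z=s['z_map']; v,u=np.mgrid[:480,:640]
    c=np.stack([(u-s['cx'])/s['f']*z,(v-s['cy'])/s['f']*z,z],-1)
    w=(c-s['t'])@s['R']; w[z<=0]=np.nan; return w
def w(s,p): return s['R'].T@(np.array(p)-s['t'])
E
python3 - <<'E'
from h import *
for n in ('top','side'):
    s=snap(n); cv2.imwrite(f'pics/{n}0.png',s['img']); np.savez(f'{n}0.npz',img=s['img'],w=cloud(s))
    print(n,s['f'],s['cx'],s['cy'],(-s['R'].T@s['t']).round(3))
    for q in ['finished_center','fresh_center','fresh_red','stage_center','stage_handle','scope','rest_seat','rest','brush','meter','flux','spool','driver','panel']:
        try: r=env.spot_in(n,q); print(q,[(w(s,d['point']).round(3).tolist(),round(d['conf'],2)) for d in r[:2]])
        except Exception as e: print(q,e)
print(env.read_state())
E
```

```text
pics
top 467.6382035804973 320.20862421707335 240.25226143978617 [0.355 0.131 0.945]
finished_center [([0.548, -0.204, 0.059], 0.66), ([0.593, 0.134, 0.019], 0.66)]
fresh_center [([0.593, 0.136, 0.016], 0.63)]
fresh_red [([0.59, 0.135, 0.017], 0.66)]
stage_center [([0.542, -0.191, 0.043], 0.94)]
stage_handle [([0.543, -0.189, 0.049], 0.55)]
scope [([0.531, -0.341, 0.221], 0.97)]
rest_seat [([0.558, 0.355, 0.066], 0.94)]
rest [([0.556, 0.357, 0.063], 0.85)]
brush [([0.712, 0.338, 0.029], 0.9)]
meter [([0.295, 0.369, 0.036], 0.95), ([0.591, 0.135, 0.019], 0.7)]
flux [([0.758, 0.184, 0.065], 0.84)]
spool [([0.399, -0.023, 0.044], 0.62)]
driver [([0.349, 0.125, 0.023], 0.6)]
panel [([0.747, -0.047, 0.008], 0.84), ([0.53, -0.345, 0.216], 0.34)]
side 562.3007690806942 321.479269136514 236.28786198094116 [ 0.303 -0.748  0.704]
finished_center [([0.544, -0.223, 0.054], 0.78)]
fresh_center [([0.596, 0.125, 0.018], 0.82)]
fresh_red [([0.591, 0.121, 0.014], 0.98), ([0.76, 0.169, 0.048], 0.35)]
stage_center [([0.521, -0.2, 0.042], 0.72)]
stage_handle [([0.518, -0.199, 0.042], 0.61), ([0.53, -0.4
[... 440 characters left out ...]
019, 0.001], 0.72)]
{'clock': 1.5, 'joints': array([ 1.23259183e+00,  2.76410862e-01, -2.63910184e-02,  1.26803828e+00,
        7.06198015e-06,  1.46741721e+00]), 'qd': array([ 0.00083978, -0.00080331, -0.00028869,  0.00048003, -0.00130497,
        0.0008272 ]), 'effort': array([ 1.26173149e-03, -4.45483768e+01,  2.95551789e+01,  1.02356440e-03,
       -2.51649266e-05, -2.75753948e-06]), 'ee_pos': array([0.14541186, 0.60783676, 0.24831078]), 'eef_rot': array([-3.68013999e-01, -3.11994655e+00,  6.47519291e-05]), 'contact_force': array([-0.37798243, -0.39659739, -0.85129309]), 'wrist_torque': array([0.01765907, 0.05729184, 0.04939065]), 'grasp_force': 0.0, 'gripper_width': 0.08532825973840397}
```

View pics/top0.png

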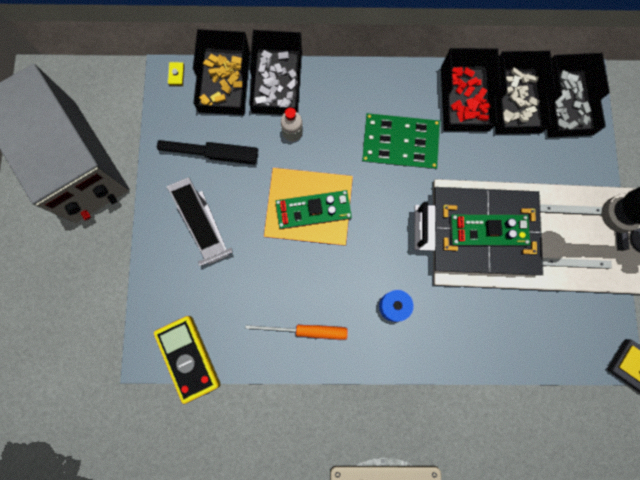

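View pics/side0.png

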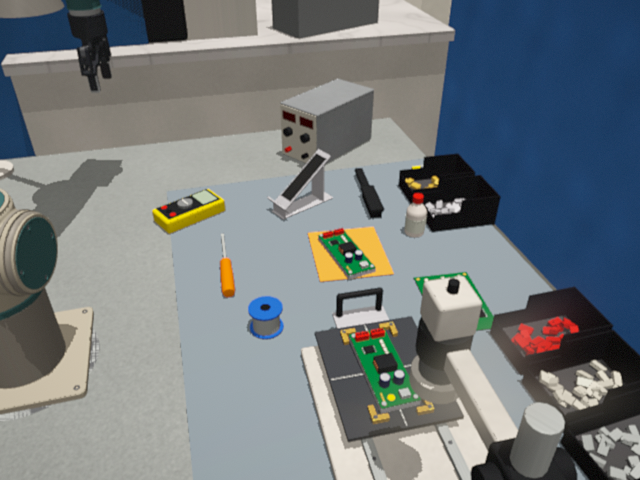

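The top picture (world +x up, +y left) shows the stage with its board at (490,230), red end to the left towards the handle (425,228). The waiting board is at (313,209) with red to the left, and the rest at (200,222) has its ledge at (215,258), the end nearer the robot. The side view agrees. Next I'll fit precise poses.

```bash
cat > fit.py <<'E'
from h import *
def rect(P):
    (c,sz,a)=cv2.minAreaRect(P[:,:2].astype(np.float32)*1000); c=np.array(c)
    if sz[0]<sz[1]: sz=sz[::-1]; a+=90
    return (c/1000).round(4),np.round(sz,1),round((a+90)%180-90,2)   # long-axis angle deg
def sel(W,img,xr,yr,zr,hsv=None):
    m=(W[...,0]>xr[0])&(W[...,0]<xr[1])&(W[...,1]>yr[0])&(W[...,1]<yr[1])&(W[...,2]>zr[0])&(W[...,2]<zr[1])
    if hsv is not None: m&=cv2.inRange(cv2.cvtColor(img,cv2.COLOR_BGR2HSV),np.array(hsv[0]),np.array(hsv[1]))>0
    n,l,st,_=cv2.connectedComponentsWithStats(m.astype(np.uint8)); 
    return W[l==1+np.argmax(st[1:,4])] if n>1 else W[m]
G=((45,80,40),(85,255,255)); B=((8,100,60),(28,255,255)); D=((0,0,0),(180,255,90))
E
python3 - <<'E'
from fit import *
for n in ('top','side'):
    d=np.load(n+'0.npz'); W=d['w'];I=d['img']
    print(n)
    for k,a in dict(fin=((.48,.61),(-.32,-.08),(.05,.08),G),fin_any=((.515,.58),(-.29,-.11),(.053,.085),None),fresh=((.5,.68),(.03,.25),(.01,.04),G),fresh_any=((.5,.68),(.03,.25),(.013,.04),None),
       plate=((.4,.7),(-.33,-.05),(.039,.05),D),handle=((.45,.65),(-.1,-.03),(.078,.1),None),pad=((.45,.75),(.0,.3),(.002,.009),None)).items():
        P=sel(W,I,*a); print(k,len(P),P.mean(0).round(4),rect(P), np.median(P[:,2]).round(4))
    # brass corners
    hsv=cv2.cvtColor(I,cv2.COLOR_BGR2HSV)
    m=(cv2.inRange(hsv,np.array(B[0]),np.array(B[1]))>0)&(W[...,2]>.046)&(W[...,2]<.06)&(W[...,1]<-.05)&(W[...,1]>-.33)&(W[...,0]>.45)&(W[...,0]<.63)
    nn,l,st,c=cv2.connectedComponentsWithStats(m.astype(np.uint8))
    for i in range(1,nn):
        if st[i,4]>15: P=W[l==i];print(' brass',st[i,4],P.mean(0).round(4),P.min(0).round(4),P.max(0).round(4))
    # rest
    P=sel(W,I,(.46,.68),(.25,.44),(.012,.15)); print('rest',len(P),P.min(0),P.max(0))
    best=0;rng=np.random.default_rng(0)
    for _ in range(500):
        q=P[rng.choice(len(P),3,0)];nv=np.cross(q[1]-q[0],q[2]-q[0]);nv/=np.linalg.norm(nv)+1e-12
        if abs(nv[2])<.6: continue
        inl=abs((P-q[0])@nv)<.003
        if inl.sum()>best: best=inl.sum();bi=inl
    Q=P[bi];c=Q.mean(0);nv=np.linalg.svd(Q-c)[2][2];nv*=np.sign(nv[2])
    print('plane',best,c.round(4),nv.round(3),'tilt',np.degrees(np.arccos(nv[2])).round(2),'yaw',np.degrees(np.arctan2(-nv[1],-nv[0])).round(2))
    y=np.arctan2(-nv[1],-nv[0]);ex=np.array([np.cos(y),np.sin(y),0]);ey=np.array([-np.sin(y),np.cos(y),0]);up=np.array([nv[2]*ex[0],nv[2]*ex[1],np.sqrt(1-nv[2]**2)])
    for nm,v in(('ey',ey),('up',up)): s=(Q-c)@v;print(nm,np.percentile(s,[0,1,50,99,100]).round(4), (c@v).round(4))
    v,_,_=0,0,0
    L=P[~bi];L=L[((L-c)@nv>.003)];print('ledge up-range',len(L),np.percentile((L-c)@up,[0,5,50,95,100]).round(4),'ey',np.percentile((L-c)@ey,[1,50,99]).round(4),'out',((L-c)@nv).max().round(4))
    # 2D rect of plane inliers in (up,ey)
    F=np.c_[(Q-c)@up,(Q-c)@ey];print('inplane rect',rect(F))
E
```

```text
top
fin 1584 [ 0.5426 -0.2083  0.058 ] (array([ 0.5463, -0.2099]), array([151.9,  63.7]), -89.76) 0.0579
fin_any 2357 [ 0.544  -0.208   0.0609] (array([ 0.5451, -0.2099]), array([151.9,  60.2]), -89.87) 0.0587
fresh 1334 [0.593  0.1299 0.0179] (array([0.5945, 0.1359]), array([148.8,  60.7]), -81.03) 0.0176
fresh_any 2117 [0.5934 0.1363 0.0205] (array([0.5949, 0.1362]), array([150. ,  61.7]), -81.03) 0.0183
plate 4421 [ 0.5266 -0.1897  0.0457] (array([ 0.5464, -0.2099]), array([212.4, 169.5]), 87.79) 0.0458
handle 290 [ 0.5506 -0.0742  0.0897] (array([ 0.5513, -0.0751]), array([80.1, 13.1]), -1.8) 0.0901
pad 3960 [0.6057 0.149  0.0051] (array([0.6055, 0.1381]), array([216. , 191.2]), 81.95) 0.0051
 brass 104 [ 0.5864 -0.1299  0.0526] [ 0.5706 -0.1493  0.0461] [ 0.5969 -0.1202  0.0577]
 brass 115 [ 0.5795 -0.2907  0.0526] [ 0.5642 -0.3047  0.0461] [ 0.592  -0.2746  0.0579]
 brass 112 [ 0.5142 -0.1275  0.0529] [ 0.5048 -0.1439  0.0465] [ 0.5318 -0.1178  0.0577]
 brass 109 [ 0.5081 -0.2879  0.053 ] [ 0.4987 -0.3014  0.046 ] [ 0.5224 -0.2714  0.0579]
rest 2128 [0.47461318 0.29568135 0.012
[... 1274 characters left out ...]
9]
 brass 31 [ 0.5384 -0.2685  0.0578] [ 0.5331 -0.2744  0.0557] [ 0.5433 -0.2632  0.0599]
 brass 131 [ 0.5798 -0.2943  0.0522] [ 0.5674 -0.2999  0.0466] [ 0.5922 -0.2798  0.0557]
 brass 195 [ 0.5113 -0.288   0.0519] [ 0.5017 -0.2977  0.046 ] [ 0.5266 -0.2642  0.0568]
rest 1397 [0.47702295 0.29537771 0.01208235] [0.6301166  0.40926283 0.11907969]
plane 866 [0.5592 0.3577 0.07  ] [-0.526 -0.247  0.814] tilt 35.54 yaw 25.11
ey [-0.0323 -0.022  -0.0003  0.0236  0.0301] 0.0865
up [-0.0876 -0.0846  0.0011  0.0804  0.0827] 0.5761
ledge up-range 110 [-0.0819 -0.0812 -0.0775  0.002   0.0763] ey [-0.0344 -0.0027  0.0326] out 0.0189
inplane rect (array([-0.0025, -0.0009]), array([170.2,  62.3]), 0.18)
```

```bash
cat > go.py <<'E'
import sys; from h import *
s=env.read_state(); R=Ro.from_rotvec(s['eef_rot']).as_matrix(); yaw=np.degrees(np.arctan2(R[1,0],R[0,0]))
print('t',round(s['clock'],2),'p',s['ee_pos'].round(4),'yaw',yaw.round(2),'tilt',np.degrees(np.arccos(-R[2,2])).round(2),'F',s['contact_force'].round(1),'w',round(s['gripper_width'],4),'g',round(s['grasp_force'],1),'q',s['joints'].round(2))
a=[float(v) for v in sys.argv[1:]]
if a: print('dp cm',((R.T@(np.array(a[:3])-s['ee_pos']))*100).round(2),'turn',round(-((a[3]-yaw+180)%360-180),2))
E
python3 go.py .546 -.195 .2 270.2
```

```text
t 1.5 p [0.1454 0.6078 0.2483] yaw 166.55 tilt 0.0 F [-0.4 -0.4 -0.9] w 0.0853 g 0.0 q [ 1.23  0.28 -0.03  1.27  0.    1.47]
dp cm [-57.64 -68.76   4.83] turn -103.65
```

```bash
python3 -m jog '[{"dp":[-57.6,-68.8,0],"turn":-103.6},{"dp":[-57.6,-68.8,0],"turn":-103.6},{"dp":[-57.6,-68.8,0],"turn":-103.6},{"dp":[-57.6,-68.8,0],"turn":-103.6},{"dp":[-57.6,-68.8,0],"turn":-103.6},{"dp":[-57.6,-68.8,0],"turn":-103.6},{"dp":[-57.6,-68.8,0],"turn":-103.6},{"dp":[-57.6,-68.8,0],"turn":-103.6}]' 0; python3 go.py .546 -.195 .2 270.2
```

```text
clock: 2.17
ee_pos: [0.2854, 0.328, 0.2487]
eef_rot: [-1.082, 2.949, 0.0]
contact_force: [0.5, -0.2, -0.4]
gripper_width: 0.0856
grasp_force: 0.0
t 2.17 p [0.2854 0.328  0.2487] yaw -139.69 tilt 0.05 F [ 0.5 -0.2 -0.4] w 0.0856 g 0.0 q [ 0.71 -0.07 -0.41  1.23 -0.    0.  ]
dp cm [ 13.96 -56.74   4.87] turn -49.89
```

```bash
python3 -m jog '[{"dp":[14,-56.7,0],"turn":-49.9},{"dp":[14,-56.7,0],"turn":-49.9},{"dp":[14,-56.7,0],"turn":-49.9},{"dp":[14,-56.7,0],"turn":-49.9},{"dp":[14,-56.7,0],"turn":-49.9},{"dp":[14,-56.7,0],"turn":-49.9},{"dp":[14,-56.7,0],"turn":-49.9},{"dp":[14,-56.7,0],"turn":-49.9}]'; python3 go.py .546 -.195 .15 270.2
```

```text
clock: 2.83
ee_pos: [0.4065, 0.0856, 0.2489]
eef_rot: [-2.158, 2.282, -0.001]
contact_force: [0.7, 0.8, -0.0]
gripper_width: 0.0854
grasp_force: 0.0
t 2.83 p [0.4065 0.0856 0.2489] yaw -93.19 tilt 0.06 F [ 0.7  0.8 -0. ] w 0.0854 g 0.0 q [ 0.05 -0.1  -0.44  1.23  0.   -1.46]
dp cm [ 27.24 -15.48   9.9 ] turn -3.39
```

```bash
python3 -m jog '[{"dp":[27.2,-15.5,9.9],"turn":-3.4},{"dp":[27.2,-15.5,9.9],"turn":-3.4},{"dp":[27.2,-15.5,9.9],"turn":-3.4},{"dp":[27.2,-15.5,9.9],"turn":-3.4},{"dp":[27.2,-15.5,9.9],"turn":-3.4},{"dp":[27.2,-15.5,9.9],"turn":-3.4},{"dp":[27.2,-15.5,9.9],"turn":-3.4},{"dp":[27.2,-15.5,9.9],"turn":-3.4}]' ; python3 -m jog '[{"dp":[0,0,0],"turn":0},{"dp":[0,0,0],"turn":0}]'; python3 go.py .546 -.195 .07 270.2
python3 - <<'E'
from h import *
s=snap('side');cv2.imwrite('pics/side1.png',cv2.resize(s['img'][250:450,280:500],None,fx=2.5,fy=2.5))
W=cloud(s); 
m=(W[...,1]>-.235)&(W[...,1]<-.15)&(W[...,0]>.48)&(W[...,0]<.62)&(W[...,2]>.09)&(W[...,2]<.2)
P=W[m]; print(len(P))
for x0 in np.arange(.48,.62,.01):
    q=P[(P[:,0]>x0)&(P[:,0]<x0+.01)]
    if len(q): print(x0.round(2),len(q),q[:,2].min().round(4),q[:,1].min().round(3),q[:,1].max().round(3))
E
```

```text
clock: 3.5
ee_pos: [0.5451, -0.1963, 0.1488]
eef_rot: [-2.219, 2.224, -0.001]
contact_force: [-0.1, 0.4, 0.4]
gripper_width: 0.0854
grasp_force: 0.0
clock: 3.67
ee_pos: [0.5443, -0.1952, 0.1485]
eef_rot: [2.217, -2.226, -0.003]
contact_force: [-0.0, 0.9, 0.2]
gripper_width: 0.0854
grasp_force: 0.0
t 3.67 p [ 0.5443 -0.1952  0.1485] yaw -90.23 tilt 0.1 F [-0.   0.9  0.2] w 0.0854 g 0.0 q [-0.46  0.27 -0.26  1.05  0.   -2.02]
dp cm [-0.02 -0.18  7.85] turn -0.43
824
0.48 64 0.1562 -0.208 -0.189
0.49 271 0.1442 -0.21 -0.182
0.5 99 0.1465 -0.208 -0.185
0.58 179 0.1452 -0.208 -0.184
0.59 167 0.1451 -0.21 -0.186
0.6 43 0.1594 -0.202 -0.186
0.61 1 0.1997 -0.194 -0.194
```

View pics/side1.png

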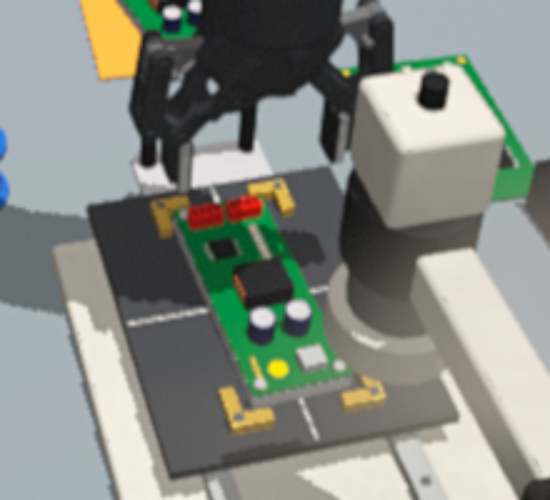

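Side crop: the open gripper straddles the board clear of the brass stops. The fingertips are about 4 mm ahead of the TCP when open. I'll descend and grip.

```bash
python3 -m jog '[{"dp":[0,-0.1,3],"turn":-0.4},{"dp":[0,-0.1,5.5],"turn":-0.4},{"dp":[0,-0.1,7.5],"turn":-0.4},{"dp":[0,-0.1,8.5],"turn":-0.4},{"dp":[0,-0.1,9],"turn":-0.4},{"dp":[0,-0.1,9],"turn":-0.4},{"dp":[0,-0.1,9],"turn":-0.4}]' ; python3 go.py;  python3 -m jog '[{"dp":[0,0,0],"turn":0},{"dp":[0,0,0],"turn":0},{"dp":[0,0,0],"turn":0},{"dp":[0,0,0],"turn":0},{"dp":[0,0,0],"turn":0},{"dp":[0,0,0],"turn":0}]' 1; python3 go.py
```

```text
clock: 4.3
ee_pos: [0.5459, -0.1935, 0.0607]
eef_rot: [-2.228, 2.214, -0.002]
contact_force: [0.0, 0.1, 0.4]
gripper_width: 0.0854
grasp_force: 0.0
t 4.3 p [ 0.5459 -0.1935  0.0607] yaw -89.63 tilt 0.09 F [0.  0.1 0.4] w 0.0854 g 0.0 q [-0.45  0.36 -0.35  0.87  0.   -2.03]
clock: 4.8
ee_pos: [0.5467, -0.1944, 0.0617]
eef_rot: [-2.227, 2.214, -0.005]
contact_force: [0.1, 0.6, 5.8]
gripper_width: 0.0576
grasp_force: 64.0
t 4.8 p [ 0.5467 -0.1944  0.0617] yaw -89.68 tilt 0.2 F [0.1 0.6 5.8] w 0.0576 g 64.0 q [-0.45  0.36 -0.34  0.87  0.   -2.03]
```

```bash
python3 -m jog '[{"dp":[0,0,-1],"turn":0},{"dp":[0,0,-3],"turn":0},{"dp":[0,0,-6],"turn":0},{"dp":[0,0,-9],"turn":0},{"dp":[0,0,-12],"turn":0},{"dp":[0,0,-12],"turn":0},{"dp":[0,0,-12],"turn":0}]'; python3 go.py .52 .33 .2 203.4
python3 - <<'E'
from fit import *
for n in ('top','side'):
    s=snap(n);W=cloud(s);P=sel(W,s['img'],(.48,.61),(-.32,-.08),(.12,.25),G); print(n,len(P),rect(P),P[:,2].min(),np.median(P[:,2]))
    A=np.c_[P[:,:2],np.ones(len(P))]; k=abs(P[:,2]-np.median(P[:,2]))<.006;print('slopes',np.linalg.lstsq(A[k],P[k,2],rcond=None)[0].round(4))
cv2.imwrite('pics/side2.png',cv2.resize(s['img'][150:450,220:520],None,fx=2,fy=2))
E
```

```text
clock: 5.38
ee_pos: [0.5469, -0.1946, 0.1826]
eef_rot: [-2.226, 2.214, -0.009]
contact_force: [-0.5, 0.3, -2.8]
gripper_width: 0.0579
grasp_force: 65.0
t 5.38 p [ 0.5469 -0.1946  0.1826] yaw -89.68 tilt 0.33 F [-0.5  0.3 -2.8] w 0.0579 g 65.0 q [-0.45  0.24 -0.22  1.11  0.   -2.03]
dp cm [-52.47   2.39  -1.88] turn 66.92
top 893 (array([ 0.5467, -0.1739]), array([79.4, 61. ]), -89.9) 0.17343684045117536 0.17878045388593525
slopes [-0.0032 -0.0031  0.18  ]
side 1404 (array([ 0.5474, -0.2127]), array([140.1,  60.9]), 89.57) 0.17264978286138735 0.1758449817581309
slopes [0.0005 0.0035 0.1764]
```

View pics/side2.png

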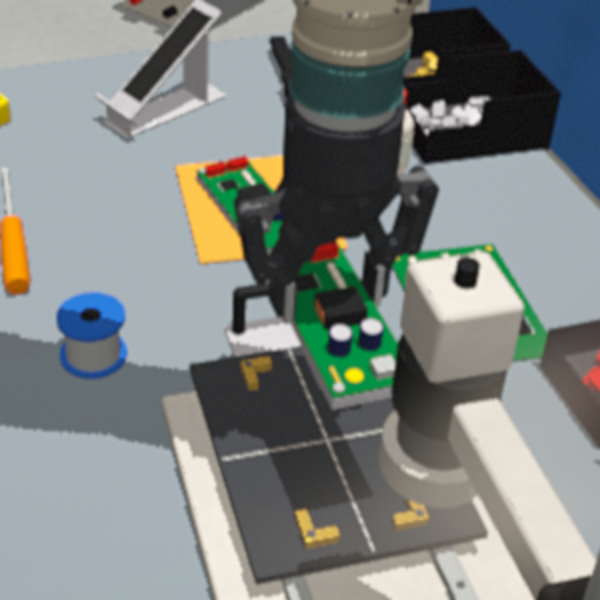

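Side crop: the board is held level, about 15.5 mm off centre towards its red end. On to the rest, with the dot end down.

```bash
python3 go.py .535 .347 .2 203.4; python3 -m jog '[{"dp":[-1,0,-2],"turn":2},{"dp":[-4,0,-2],"turn":6},{"dp":[-54.2,0.9,-2],"turn":67},{"dp":[-54.2,0.9,-2],"turn":67},{"dp":[-54.2,0.9,-2],"turn":67},{"dp":[-54.2,0.9,-2],"turn":67},{"dp":[-54.2,0.9,-2],"turn":67},{"dp":[-54.2,0.9,-2],"turn":67}]'; python3 go.py .535 .347 .2 203.4
```

```text
t 5.48 p [ 0.5444 -0.1934  0.1789] yaw -89.68 tilt 0.09 F [-0.8 -0.2 -2.4] w 0.0576 g 64.9 q [-0.45  0.24 -0.23  1.11  0.   -2.03]
dp cm [-54.04   0.65  -2.07] turn 66.92
clock: 6.15
ee_pos: [0.5381, 0.0777, 0.1973]
eef_rot: [1.188, -2.904, -0.002]
contact_force: [0.7, 0.1, -1.3]
gripper_width: 0.0574
grasp_force: 65.1
t 6.15 p [0.5381 0.0777 0.1973] yaw -135.5 tilt 0.26 F [ 0.7  0.1 -1.3] w 0.0574 g 65.1 q [ 0.02  0.17 -0.27  1.13  0.   -0.75]
dp cm [-18.66  19.42  -0.27] turn 21.1
```

```bash
python3 -m jog '[{"dp":[-18.6,19.4,0],"turn":21},{"dp":[-18.6,19.4,0],"turn":21},{"dp":[-18.6,19.4,0],"turn":21},{"dp":[-18.6,19.4,0],"turn":21},{"dp":[-18.6,19.4,0],"turn":21},{"dp":[-18.6,19.4,0],"turn":21},{"dp":[-18.6,19.4,0],"turn":21},{"dp":[-18.6,19.4,0],"turn":21}]'; python3 -m jog '[{"dp":[0,0,0],"turn":0},{"dp":[0,0,0],"turn":0},{"dp":[0,0,0],"turn":0}]'
python3 - <<'E'
from fit import *
for n in ('top','side'):
    s=snap(n);W=cloud(s);P=sel(W,s['img'],(.40,.68),(.25,.45),(.14,.25),G); print(n,len(P),rect(P),P.min(0),P.max(0),np.median(P[:,2]))
    A=np.c_[P[:,:2],np.ones(len(P))]; k=abs(P[:,2]-np.median(P[:,2]))<.004;print('slopes',np.linalg.lstsq(A[k],P[k,2],rcond=None)[0].round(4))
E
python3 go.py .5396 .3496 .1366 203.4
```

```text
clock: 6.82
ee_pos: [0.5336, 0.3497, 0.1969]
eef_rot: [0.657, -3.069, -0.003]
contact_force: [0.3, -0.9, -2.2]
gripper_width: 0.0574
grasp_force: 65.2
clock: 7.07
ee_pos: [0.5346, 0.3432, 0.1982]
eef_rot: [0.646, -3.072, 0.002]
contact_force: [-0.2, -0.3, -2.4]
gripper_width: 0.0578
grasp_force: 65.2
top 1070 (array([0.4978, 0.3212]), array([97.5, 53.4]), 25.86) [0.44574289 0.27913002 0.18698064] [0.54383658 0.36431883 0.20333212] 0.19365821006672612
slopes [-0.0002 -0.0008  0.194 ]
side 192 (array([0.5098, 0.3173]), array([75.2, 66.4]), 2.9) [0.47137064 0.2822875  0.19079999] [0.54560631 0.3523365  0.20070972] 0.19373630971513728
slopes [0.0054 0.003  0.19  ]
t 7.17 p [0.5352 0.3432 0.199 ] yaw -156.27 tilt 0.08 F [ 0.4 -0.3 -1.4] w 0.0576 g 65.2 q [ 0.47  0.32 -0.07  1.18 -0.    0.05]
dp cm [-0.67  0.41  6.24] turn 0.33
```

```bash
python3 -m jog '[{"dp":[-0.7,0.4,2.5],"turn":0.3},{"dp":[-0.7,0.4,5],"turn":0.3},{"dp":[-0.7,0.4,6.2],"turn":0.3},{"dp":[-0.7,0.4,6.2],"turn":0.3},{"dp":[-0.7,0.4,6.2],"turn":0.3},{"dp":[-0.7,0.4,6.2],"turn":0.3}]';  python3 go.py .5396 .3496 .1366 203.4
```

```text
clock: 7.67
ee_pos: [0.5409, 0.3511, 0.1389]
eef_rot: [-0.639, 3.074, 0.001]
contact_force: [0.0, -1.2, -2.0]
gripper_width: 0.0577
grasp_force: 65.2
t 7.67 p [0.5409 0.3511 0.1389] yaw -156.5 tilt 0.1 F [ 0.  -1.2 -2. ] w 0.0577 g 65.2 q [ 0.48  0.38 -0.12  1.07 -0.    0.07]
dp cm [ 0.18 -0.09  0.22] turn 0.1
```

```bash
python3 -m jog '[{"dp":[-0.4,-0.1,1.0],"turn":0},{"dp":[-0.65,-0.1,1.4],"turn":0},{"dp":[-0.95,-0.1,1.85],"turn":0},{"dp":[-1.25,-0.1,2.25],"turn":0},{"dp":[-1.5,-0.1,2.65],"turn":0},{"dp":[-1.5,-0.1,2.65],"turn":0},{"dp":[-1.5,-0.1,2.65],"turn":0}]';  python3 go.py .5659 .361 .0956 203.4
python3 - <<'E'
from fit import *
s=snap('side');cv2.imwrite('pics/side3.png',cv2.resize(s['img'][80:280,220:420],None,fx=3,fy=3))
E
```

```text
clock: 8.25
ee_pos: [0.5492, 0.3539, 0.1094]
eef_rot: [0.639, -3.064, 0.005]
contact_force: [-10.3, -6.3, 2.9]
gripper_width: 0.0576
grasp_force: 67.7
t 8.25 p [0.5492 0.3539 0.1094] yaw -156.45 tilt 0.7 F [-10.3  -6.3   2.9] w 0.0576 g 67.7 q [ 0.47  0.43 -0.12  1.04 -0.    0.06]
dp cm [-1.83 -0.02  1.36] turn 0.15
```

View pics/side3.png

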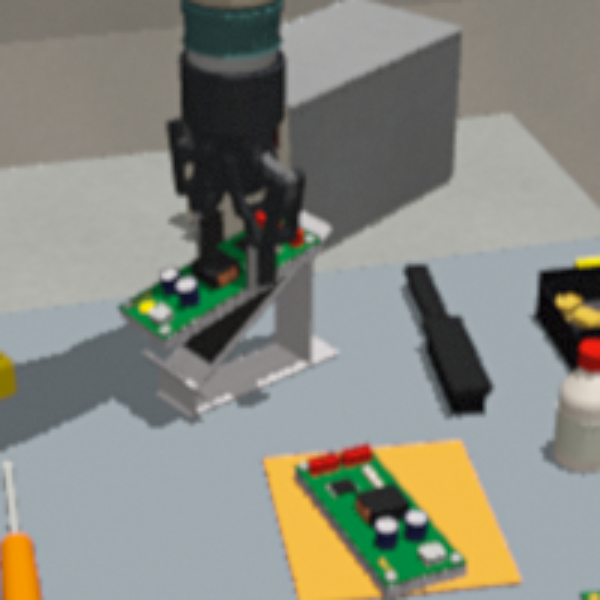

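The board is pitching the right way as its upper end slides on the plate; side force is about 12 N. Continuing.

```bash
python3 -m jog '[{"dp":[-0.2,0,0.3],"turn":0},{"dp":[-0.4,0,0.6],"turn":0},{"dp":[-0.6,0,0.9],"turn":0},{"dp":[-0.8,0,1.2],"turn":0},{"dp":[-0.8,0,1.2],"turn":0}]';  python3 go.py .5659 .361 .0956 203.4
cat > tilt.py <<'E'
from fit import *
def tilt(n,save=None):
    s=snap(n);W=cloud(s);P=sel(W,s['img'],(.42,.70),(.22,.46),(.02,.25),G)
    if save: cv2.imwrite(save,cv2.resize(s['img'][80:280,220:420],None,fx=3,fy=3))
    k=np.ones(len(P),bool)
    for _ in range(8):
        c=P[k].mean(0);nv=np.linalg.svd(P[k]-c)[2][2];nv*=np.sign(nv[2]);k=abs((P-c)@nv)<.003
    y=np.arctan2(-nv[1],-nv[0]);h=[np.cos(y),np.sin(y)]
    up=np.array([nv[2]*h[0],nv[2]*h[1],np.sqrt(1-nv[2]**2)]);ey=np.array([-h[1],h[0],0])
    Q=P[abs((P-c)@nv)<.006];F=np.c_[Q@up,Q@ey];r=rect(F)
    pc=up*r[0][0]+ey*r[0][1]+nv*(c@nv-.006)
    print(n,len(P),k.sum(),'tilt',np.degrees(np.arccos(nv[2])).round(1),'yaw',np.degrees(y).round(1),'size',r[1],r[2],'slab centre',pc.round(4))
E
python3 -c "
from tilt import *
tilt('top');tilt('side')"
```

```text
clock: 8.72
ee_pos: [0.5576, 0.3579, 0.0973]
eef_rot: [0.639, -3.066, 0.003]
contact_force: [-7.5, -3.7, 2.4]
gripper_width: 0.0576
grasp_force: 68.9
t 8.72 p [0.5576 0.3579 0.0973] yaw -156.44 tilt 0.55 F [-7.5 -3.7  2.4] w 0.0576 g 68.9 q [ 0.47  0.45 -0.11  1.02  0.    0.06]
dp cm [-0.89 -0.05  0.16] turn 0.16
top 632 581 tilt 28.6 yaw 25.0 size [98.4 47.1] -1.44 slab centre [0.5271 0.336  0.068 ]
side 459 408 tilt 28.5 yaw 23.5 size [122.6  64.2] 1.41 slab centre [0.5382 0.3484 0.0737]
```

```bash
python3 -m jog '[{"dp":[-0.2,0,0.15],"turn":0},{"dp":[-0.4,0,0.3],"turn":0},{"dp":[-0.6,0,0.45],"turn":0},{"dp":[-0.8,0,0.6],"turn":0},{"dp":[-0.8,0,0.6],"turn":0},{"dp":[-0.8,0,0.6],"turn":0}]';  python3 go.py .5659 .361 .0956 203.4
python3 -c "
from tilt import *
tilt('top');tilt('side')"
```

```text
clock: 9.32
ee_pos: [0.5632, 0.3603, 0.0936]
eef_rot: [0.639, -3.063, 0.005]
contact_force: [-15.9, -7.3, 13.0]
gripper_width: 0.0579
grasp_force: 70.3
t 9.32 p [0.5632 0.3603 0.0936] yaw -156.44 tilt 0.73 F [-15.9  -7.3  13. ] w 0.0579 g 70.3 q [ 0.47  0.47 -0.09  1.02  0.    0.06]
dp cm [-0.27 -0.05 -0.2 ] turn 0.16
top 553 517 tilt 35.1 yaw 23.1 size [97.3 46.1] -1.49 slab centre [0.5365 0.3387 0.0608]
side 469 406 tilt 35.2 yaw 25.0 size [123.1  62.5] 1.12 slab centre [0.5462 0.3525 0.0678]
```

```bash
python3 -m jog '[{"dp":[0.3,0,-0.3],"turn":0},{"dp":[0.3,0,-0.3],"turn":0},{"dp":[0.3,0,-0.3],"turn":0}]'; python3 -m jog '[{"dp":[0.1,0,0.07],"turn":0},{"dp":[0.2,0,0.14],"turn":0},{"dp":[0.3,0,0.2],"turn":0},{"dp":[0.3,0,0.2],"turn":0}]'; python3 go.py .5659 .361 .0956 203.4
python3 -c "
from tilt import *
tilt('top');tilt('side','pics/side4.png')"
```

```text
clock: 9.67
ee_pos: [0.5649, 0.3612, 0.0959]
eef_rot: [0.641, -3.073, 0.001]
contact_force: [-4.9, -1.8, 0.7]
gripper_width: 0.058
grasp_force: 68.8
clock: 10.0
ee_pos: [0.5651, 0.3612, 0.0953]
eef_rot: [-0.64, 3.072, 0.002]
contact_force: [-1.8, 0.4, 4.5]
gripper_width: 0.0581
grasp_force: 69.0
t 10.0 p [0.5651 0.3612 0.0953] yaw -156.46 tilt 0.24 F [-1.8  0.4  4.5] w 0.0581 g 69.0 q [ 0.47  0.46 -0.1   1.    0.    0.06]
dp cm [-0.06 -0.05 -0.03] turn 0.14
top 540 497 tilt 34.9 yaw 23.8 size [95.3 46.6] -0.22 slab centre [0.5374 0.3405 0.0622]
side 470 392 tilt 35.1 yaw 23.9 size [121.1  63.3] -0.18 slab centre [0.5473 0.3529 0.0686]
```

View pics/side4.png

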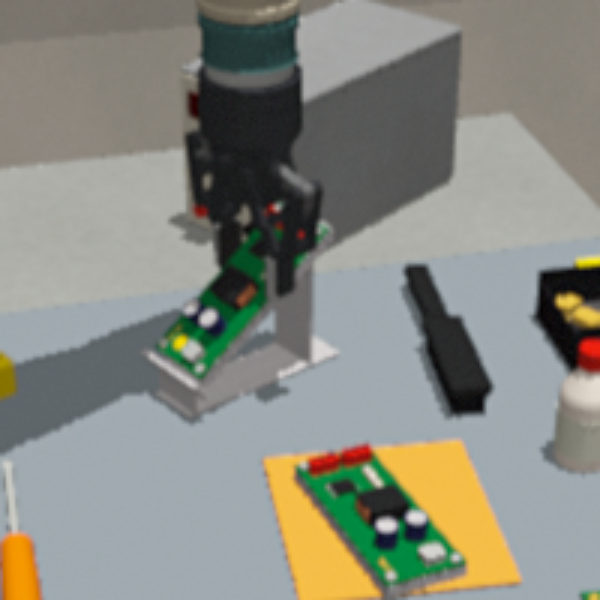

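```bash
python3 -m jog '[{"dp":[0.15,0,0.1],"turn":0},{"dp":[0.3,0,0.2],"turn":0},{"dp":[0.45,0,0.3],"turn":0},{"dp":[0.45,0,0.3],"turn":0}]'; python3 go.py .5659 .361 .0956 203.4
```

```text
clock: 10.43
ee_pos: [0.5612, 0.3592, 0.0923]
eef_rot: [-0.639, 3.071, 0.001]
contact_force: [1.2, 1.0, 5.9]
gripper_width: 0.0577
grasp_force: 69.1
t 10.43 p [0.5612 0.3592 0.0923] yaw -156.48 tilt 0.26 F [1.2 1.  5.9] w 0.0577 g 69.1 q [ 0.47  0.46 -0.12  0.99 -0.    0.06]
dp cm [-0.51 -0.02 -0.33] turn 0.12
```

```bash
python3 -m jog '[{"dp":[0.1,0,0.07],"turn":0},{"dp":[0.25,0,0.17],"turn":0},{"dp":[0.25,0,0.17],"turn":0}]'; python3 go.py .5659 .361 .0956 203.4
```

```text
clock: 10.68
ee_pos: [0.5612, 0.3591, 0.0922]
eef_rot: [-0.638, 3.066, 0.003]
contact_force: [2.7, 0.5, 7.9]
gripper_width: 0.0578
grasp_force: 69.4
t 10.68 p [0.5612 0.3591 0.0922] yaw -156.48 tilt 0.56 F [2.7 0.5 7.9] w 0.0578 g 69.4 q [ 0.47  0.45 -0.12  0.99 -0.    0.06]
dp cm [-0.51 -0.02 -0.34] turn 0.12
```

Ledge contact is confirmed, since the board no longer advances. Relieve, open, and rise.

```bash
python3 -m jog '[{"dp":[-0.3,0,-0.2],"turn":0},{"dp":[-0.3,0,-0.2],"turn":0}]'; python3 -m jog '[{"dp":[0,0,0],"turn":0},{"dp":[0,0,0],"turn":0},{"dp":[0,0,0],"turn":0},{"dp":[0,0,0],"turn":0},{"dp":[0,0,-2],"turn":0},{"dp":[0,0,-5],"turn":0},{"dp":[0,0,-8],"turn":0},{"dp":[0,0,-12],"turn":0}]' 0; python3 go.py .5975 .121 .2 278.8
```

```text
clock: 10.85
ee_pos: [0.5612, 0.3592, 0.0923]
eef_rot: [-0.64, 3.073, 0.001]
contact_force: [-0.3, 0.1, 6.0]
gripper_width: 0.0576
grasp_force: 69.3
clock: 11.52
ee_pos: [0.5576, 0.3576, 0.2092]
eef_rot: [0.639, -3.069, 0.003]
contact_force: [1.7, 0.8, -0.2]
gripper_width: 0.0853
grasp_force: 0.0
t 11.52 p [0.5576 0.3576 0.2092] yaw -156.47 tilt 0.38 F [ 1.7  0.8 -0.2] w 0.0853 g 0.0 q [0.47 0.37 0.01 1.22 0.   0.06]
dp cm [  5.78 -23.28   0.97] turn -75.27
```

```bash
python3 -m jog '[{"dp":[5.3,-21.8,1],"turn":-75.2},{"dp":[5.3,-21.8,1],"turn":-75.2},{"dp":[5.3,-21.8,1],"turn":-75.2},{"dp":[5.3,-21.8,1],"turn":-75.2},{"dp":[5.3,-21.8,1],"turn":-75.2},{"dp":[5.3,-21.8,1],"turn":-75.2},{"dp":[5.3,-21.8,1],"turn":-75.2},{"dp":[5.3,-21.8,1],"turn":-75.2}]'
python3 -c "
from tilt import *
tilt('top','pics/x.png');tilt('side','pics/side5.png')"; python3 go.py .5955 .136 .1 278.9
```

```text
clock: 12.18
ee_pos: [0.5979, 0.1355, 0.2006]
eef_rot: [2.013, -2.41, -0.001]
contact_force: [0.5, -0.1, 0.3]
gripper_width: 0.0852
grasp_force: 0.0
top 1474 1397 tilt 34.9 yaw 24.0 size [149.4  60.1] -0.53 slab centre [0.5515 0.3535 0.0747]
side 592 489 tilt 35.6 yaw 23.4 size [126.8  64.2] 1.4 slab centre [0.5485 0.3522 0.0691]
t 12.28 p [0.5978 0.1369 0.2007] yaw -100.51 tilt 0.08 F [ 0.1  0.  -0.4] w 0.0853 g 0.0 q [ 0.12  0.28 -0.12  1.17  0.   -1.27]
dp cm [ 0.13  0.2  10.07] turn -19.41
```

View pics/side5.png

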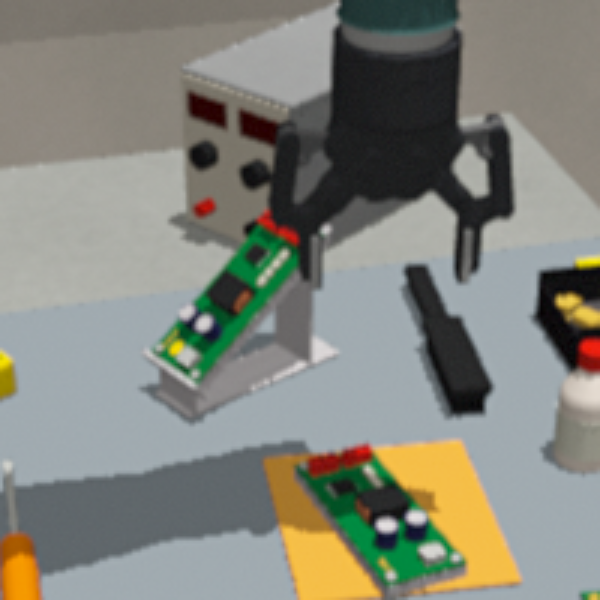

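The inspected board leans squarely on the rest: tilt 35°, yaw 24°, centre on the seat estimate to about 2 mm. Now the waiting board.

```bash
python3 -m jog '[{"dp":[0.1,0.2,4],"turn":-7},{"dp":[0.1,0.2,8],"turn":-14},{"dp":[0.1,0.2,11],"turn":-19.4},{"dp":[0.1,0.2,12],"turn":-19.4},{"dp":[0.1,0.2,12],"turn":-19.4},{"dp":[0.1,0.2,12],"turn":-19.4}]'; python3 go.py .5955 .136 .023 278.9
```

```text
clock: 12.78
ee_pos: [0.5962, 0.1374, 0.0817]
eef_rot: [2.385, -2.044, -0.0]
contact_force: [0.8, 1.1, 0.0]
gripper_width: 0.0854
grasp_force: 0.0
t 12.78 p [0.5962 0.1374 0.0817] yaw -81.2 tilt 0.02 F [0.8 1.1 0. ] w 0.0854 g 0.0 q [ 0.12  0.38 -0.25  0.93  0.   -1.6 ]
dp cm [0.13 0.09 5.87] turn -0.1
```

```bash
python3 -m jog '[{"dp":[0.1,0.1,2.5],"turn":0},{"dp":[0.1,0.1,4.2],"turn":0},{"dp":[0.1,0.1,5.2],"turn":0},{"dp":[0.1,0.1,5.7],"turn":0},{"dp":[0.1,0.1,5.8],"turn":0},{"dp":[0.1,0.1,5.8],"turn":0}]'; python3 -m jog '[{"dp":[0,0,0],"turn":0},{"dp":[0,0,0],"turn":0},{"dp":[0,0,0],"turn":0},{"dp":[0,0,0],"turn":0},{"dp":[0,0,0],"turn":0}]' 1;python3 go.py;  python3 -m jog '[{"dp":[0,0,-1],"turn":0},{"dp":[0,0,-3],"turn":0},{"dp":[0,0,-6],"turn":0},{"dp":[0,0,-10],"turn":0},{"dp":[0,0,-14],"turn":0},{"dp":[0,0,-16],"turn":0},{"dp":[0,0,-16],"turn":0}]'; python3 go.py .547 -.2095 .18 267.8
```

```text
clock: 13.28
ee_pos: [0.5964, 0.1361, 0.0246]
eef_rot: [-2.387, 2.041, -0.002]
contact_force: [-0.2, -0.4, -0.0]
gripper_width: 0.0852
grasp_force: 0.0
clock: 13.7
ee_pos: [0.5966, 0.1361, 0.0255]
eef_rot: [-2.387, 2.04, -0.003]
contact_force: [-1.2, -0.0, 6.9]
gripper_width: 0.0562
grasp_force: 62.1
t 13.7 p [0.5966 0.1361 0.0255] yaw -81.05 tilt 0.16 F [-1.2 -0.   6.9] w 0.0562 g 62.1 q [ 0.12  0.45 -0.3   0.82 -0.   -1.61]
clock: 14.28
ee_pos: [0.5993, 0.1364, 0.1906]
eef_rot: [-2.381, 2.035, -0.013]
contact_force: [1.0, -0.5, -2.0]
gripper_width: 0.0563
grasp_force: 64.6
t 14.28 p [0.5993 0.1364 0.1906] yaw -81.04 tilt 0.7 F [ 1.  -0.5 -2. ] w 0.0563 g 64.6 q [ 0.12  0.29 -0.14  1.13  0.   -1.61]
dp cm [33.35 10.57  0.95] turn 11.16
```

```bash
python3 -m jog '[{"dp":[2,0.6,0],"turn":1},{"dp":[6,2,0],"turn":3},{"dp":[10,3.2,0],"turn":5},{"dp":[14,4.5,0],"turn":7},{"dp":[18,5.8,0],"turn":9},{"dp":[22,7,0],"turn":11.2},{"dp":[26,8.2,0],"turn":11.2},{"dp":[29,9.2,0],"turn":11.2}]'; python3 go.py .547 -.2095 .13 267.8
```

```text
clock: 14.95
ee_pos: [0.5476, -0.1672, 0.1817]
eef_rot: [2.175, -2.265, -0.003]
contact_force: [0.1, -1.0, -2.6]
gripper_width: 0.0561
grasp_force: 64.5
t 14.95 p [ 0.5476 -0.1672  0.1817] yaw -92.32 tilt 0.16 F [ 0.1 -1.  -2.6] w 0.0561 g 64.5 q [-0.41  0.23 -0.23  1.11 -0.   -1.94]
dp cm [ 4.23 -0.12  5.16] turn -0.12
```

```bash
python3 -m jog '[{"dp":[1.5,0,3],"turn":0},{"dp":[3,-0.1,6],"turn":0},{"dp":[4.2,-0.1,8],"turn":0},{"dp":[4.2,-0.1,9.2],"turn":0},{"dp":[4.2,-0.1,9.2],"turn":0},{"dp":[4.2,-0.1,9.2],"turn":0},{"dp":[4.2,-0.1,9.2],"turn":0}]'; cat > meas.py <<'E'
from fit import *
import sys
lo=float(sys.argv[1])
for n in ('top','side'):
    s=snap(n);W=cloud(s);I=s['img'];hsv=cv2.cvtColor(I,cv2.COLOR_BGR2HSV)
    P=sel(W,I,(.48,.62),(-.48,-.05),(lo,lo+.012),G);
    k=np.ones(len(P),bool)
    A=np.c_[P[:,:2],np.ones(len(P))];c=np.linalg.lstsq(A,P[:,2],rcond=None)[0]
    print(n,'board',len(P),rect(P),'x',np.percentile(P[:,0],[1,99]).round(4),'y',np.percentile(P[:,1],[1,99]).round(4),'z',np.median(P[:,2]).round(4),'slope',c[:2].round(3))
    m=(cv2.inRange(hsv,np.array(B[0]),np.array(B[1]))>0)&(W[...,2]>.046)&(W[...,2]<.06)&(W[...,1]<-.05)&(W[...,1]>-.5)&(W[...,0]>.45)&(W[...,0]<.63)
    nn,l,st,_=cv2.connectedComponentsWithStats(m.astype(np.uint8))
    for i in range(1,nn):
        if st[i,4]>15: Q=W[l==i];print(' brass',st[i,4],Q.mean(0).round(4),Q.min(0).round(4),Q.max(0).round(4))
E
python3 meas.py .08; python3 go.py .547 -.2095 .09 267.8
python3 -c "
from h import *
s=snap('side');cv2.imwrite('pics/side6.png',cv2.resize(s['img'][220:460,260:500],None,fx=2.5,fy=2.5))"
```

```text
clock: 15.53
ee_pos: [0.5495, -0.2063, 0.0922]
eef_rot: [-2.178, 2.263, -0.001]
contact_force: [0.8, -0.1, -1.8]
gripper_width: 0.0564
grasp_force: 64.6
top board 825 (array([ 0.5489, -0.175 ]), array([90.5, 60.5]), 87.47) x [0.5192 0.5792] y [-0.2174 -0.1307] z 0.0841 slope [-0.001 -0.009]
 brass 99 [ 0.5858 -0.1289  0.0526] [ 0.5711 -0.1499  0.0461] [ 0.5989 -0.1204  0.0576]
 brass 98 [ 0.5138 -0.1276  0.0536] [ 0.5047 -0.1437  0.0495] [ 0.529  -0.1177  0.0586]
 brass 91 [ 0.5078 -0.2902  0.0527] [ 0.4984 -0.2985  0.0462] [ 0.5219 -0.2736  0.0576]
side board 1200 (array([ 0.5517, -0.2156]), array([129.3,  61.7]), 87.88) x [0.5202 0.5822] y [-0.2778 -0.1561] z 0.0843 slope [ 0.    -0.006]
 brass 81 [ 0.5117 -0.1315  0.0518] [ 0.5074 -0.1435  0.046 ] [ 0.5188 -0.1165  0.0563]
 brass 122 [ 0.5799 -0.2939  0.0523] [ 0.5674 -0.3001  0.0464] [ 0.5918 -0.2814  0.0553]
 brass 194 [ 0.5111 -0.2878  0.052 ] [ 0.5017 -0.2978  0.0461] [ 0.5263 -0.2648  0.0558]
t 15.63 p [ 0.5502 -0.2067  0.0931] yaw -92.17 tilt 0.17 F [-0.5  0.7 -2.3] w 0.056 g 64.6 q [-0.47  0.33 -0.3   0.93  0.   -2.  ]
dp cm [0.3  0.31 0.3 ] turn 0.03
```

View pics/side6.png

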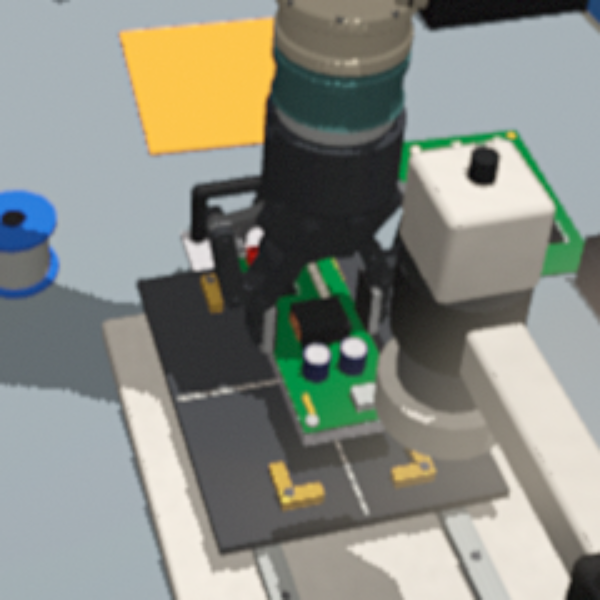

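```bash
python3 -m jog '[{"dp":[0.2,0.1,0.5],"turn":0},{"dp":[0.4,0.15,1],"turn":0},{"dp":[0.4,0.15,1.4],"turn":0},{"dp":[0.4,0.15,1.4],"turn":0},{"dp":[0.4,0.15,1.4],"turn":0},{"dp":[0.4,0.15,1.4],"turn":0}]'; python3 meas.py .064; python3 go.py .547 -.2095 .078 267.8
```

```text
clock: 16.18
ee_pos: [0.5471, -0.2108, 0.0771]
eef_rot: [2.178, -2.264, -0.001]
contact_force: [-0.2, 0.2, -2.8]
gripper_width: 0.0564
grasp_force: 64.6
top board 827 (array([ 0.5471, -0.1801]), array([90.3, 60.9]), 88.03) x [0.5168 0.5772] y [-0.2229 -0.1352] z 0.0693 slope [-0.005 -0.008]
 brass 106 [ 0.586  -0.13    0.0527] [ 0.5711 -0.1498  0.0464] [ 0.5981 -0.1204  0.0583]
 brass 98 [ 0.5143 -0.128   0.0533] [ 0.5046 -0.1444  0.0461] [ 0.5319 -0.118   0.0581]
 brass 92 [ 0.5079 -0.2895  0.0529] [ 0.4987 -0.2993  0.046 ] [ 0.5244 -0.275   0.0572]
side board 1238 (array([ 0.5486, -0.2201]), array([128.9,  60.1]), 86.83) x [0.5173 0.5792] y [-0.2826 -0.1623] z 0.069 slope [ 0.    -0.005]
 brass 31 [ 0.509  -0.1293  0.0516] [ 0.5075 -0.1432  0.0468] [ 0.5115 -0.1169  0.0557]
 brass 120 [ 0.5799 -0.2941  0.0525] [ 0.5678 -0.3003  0.0473] [ 0.5923 -0.281   0.0573]
 brass 195 [ 0.5113 -0.2881  0.052 ] [ 0.5017 -0.2974  0.046 ] [ 0.5259 -0.2659  0.0557]
t 16.28 p [ 0.5474 -0.2109  0.0775] yaw -92.24 tilt 0.02 F [ 0.1  0.8 -2.5] w 0.0564 g 64.6 q [-0.48  0.35 -0.31  0.91  0.   -2.01]
dp cm [-0.14  0.05 -0.05] turn -0.04
```

```bash
python3 -m jog '[{"dp":[0,-0.05,0.4],"turn":0},{"dp":[0,-0.05,0.8],"turn":0},{"dp":[0,-0.05,1.0],"turn":0},{"dp":[0,-0.05,1.1],"turn":0},{"dp":[0,-0.05,1.15],"turn":0},{"dp":[0,-0.05,1.15],"turn":0}]'; python3 go.py .547 -.2095 .078 267.8; python3 meas.py .051
```

```text
clock: 16.78
ee_pos: [0.5476, -0.2108, 0.0658]
eef_rot: [2.178, -2.264, -0.0]
contact_force: [0.2, -0.1, -2.7]
gripper_width: 0.0561
grasp_force: 64.7
t 16.78 p [ 0.5476 -0.2108  0.0658] yaw -92.23 tilt 0.02 F [ 0.2 -0.1 -2.7] w 0.0561 g 64.7 q [-0.48  0.36 -0.32  0.88  0.   -2.01]
dp cm [-0.13  0.07 -1.22] turn -0.03
top board 796 (array([ 0.547 , -0.1801]), array([91. , 60.7]), 87.08) x [0.5179 0.5777] y [-0.2219 -0.1352] z 0.0578 slope [-0.005 -0.005]
 brass 106 [ 0.5859 -0.1297  0.0528] [ 0.5712 -0.1476  0.0461] [ 0.597  -0.1199  0.0583]
 brass 100 [ 0.5145 -0.1276  0.0536] [ 0.5044 -0.1457  0.0463] [ 0.532  -0.1176  0.0572]
 brass 118 [ 0.5082 -0.2879  0.0527] [ 0.4988 -0.3018  0.0462] [ 0.5251 -0.2715  0.0594]
side board 1266 (array([ 0.5491, -0.2206]), array([125.2,  61.4]), 88.21) x [0.518  0.5795] y [-0.2824 -0.1643] z 0.0574 slope [-0.002 -0.001]
 brass 16 [ 0.5087 -0.1258  0.0506] [ 0.5078 -0.1369  0.0465] [ 0.5107 -0.1154  0.0545]
 brass 120 [ 0.5799 -0.2939  0.0523] [ 0.5681 -0.2994  0.0464] [ 0.5926 -0.2818  0.0563]
 brass 193 [ 0.5113 -0.2882  0.0521] [ 0.5018 -0.2976  0.0461] [ 0.5263 -0.2638  0.0571]
```

Within about a millimetre of the stage now. Lower until contact, then release.

```bash
python3 -m jog '[{"dp":[0,0,0.05],"turn":0},{"dp":[0,0,0.1],"turn":0},{"dp":[0,0,0.15],"turn":0},{"dp":[0,0,0.15],"turn":0}]'; python3 go.py
```

```text
clock: 17.22
ee_pos: [0.5481, -0.211, 0.0656]
eef_rot: [-2.178, 2.264, -0.001]
contact_force: [-3.7, 1.3, 5.8]
gripper_width: 0.0564
grasp_force: 66.5
t 17.22 p [ 0.5481 -0.211   0.0656] yaw -92.24 tilt 0.05 F [-3.7  1.3  5.8] w 0.0564 g 66.5 q [-0.48  0.36 -0.32  0.88 -0.   -2.01]
```

```bash
python3 -m jog '[{"dp":[0,0,-0.05],"turn":0},{"dp":[0,0,-0.05],"turn":0},{"dp":[0,0,-0.05],"turn":0},{"dp":[0,0,-0.05],"turn":0},{"dp":[0,0,-1],"turn":0},{"dp":[0,0,-4],"turn":0},{"dp":[0,0,-8],"turn":0},{"dp":[0,0,-12],"turn":0}]' 0; python3 go.py .552 .01 .2 267.8
```

```text
clock: 17.88
ee_pos: [0.5466, -0.2103, 0.1851]
eef_rot: [2.177, -2.264, -0.004]
contact_force: [1.2, -0.5, -0.4]
gripper_width: 0.0853
grasp_force: 0.0
t 17.88 p [ 0.5466 -0.2103  0.1851] yaw -92.24 tilt 0.17 F [ 1.2 -0.5 -0.4] w 0.0853 g 0.0 q [-0.48  0.25 -0.2   1.13 -0.   -2.01]
dp cm [-22.04   0.33  -1.47] turn -0.04
```

```bash
python3 -m jog '[{"dp":[-4,0.1,-1.5],"turn":0},{"dp":[-22,0.3,-1.5],"turn":0},{"dp":[-22,0.3,-1.5],"turn":0},{"dp":[-22,0.3,-1.5],"turn":0},{"dp":[-22,0.3,-1.5],"turn":0},{"dp":[-22,0.3,-1.5],"turn":0},{"dp":[-22,0.3,-1.5],"turn":0},{"dp":[-22,0.3,-1.5],"turn":0}]' 1; cat > off.py <<'E'
from fit import *   # board in the stage frame, same camera for both
import sys
for n in ('top','side'):
    s=snap(n);W=cloud(s);I=s['img'];lo=-.32-.17*(len(sys.argv)>1);hi=lo+.24
    b=rect(sel(W,I,(.48,.62),(lo,hi),(.05,.085),G)); b2=rect(sel(W,I,(.512,.585),(lo,hi),(.0535,.085)))
    p=rect(sel(W,I,(.44,.66),(lo-.03,hi+.03),(.039,.05)))
    print(n,'green',b,'any',b2,'plate',p)
    hsv=cv2.cvtColor(I,cv2.COLOR_BGR2HSV)
    m=(cv2.inRange(hsv,np.array(B[0]),np.array(B[1]))>0)&(W[...,2]>.046)&(W[...,2]<.06)&(W[...,1]<hi)&(W[...,1]>lo)&(W[...,0]>.45)&(W[...,0]<.63)
    nn,l,st,_=cv2.connectedComponentsWithStats(m.astype(np.uint8));C=[W[l==i].mean(0) for i in range(1,nn) if st[i,4]>60]
    C=np.array(C);print(' brass',C[:,:2].round(4).tolist(),C.mean(0).round(4))
E
python3 off.py; python3 go.py .552 .01 .086 267.8
python3 -c "
from h import *
s=snap('top');cv2.imwrite('pics/top7.png',cv2.resize(s['img'][160:300,400:580],None,fx=4,fy=4,interpolation=cv2.INTER_CUBIC))"
```

```text
clock: 18.55
ee_pos: [0.5534, 0.0098, 0.2]
eef_rot: [2.18, -2.262, 0.002]
contact_force: [-0.1, -0.1, 0.5]
gripper_width: -0.0003
grasp_force: 0.0
top green (array([0., 0.]), array([0., 0.]), 0.0) any (array([0., 0.]), array([0., 0.]), 0.0) plate (array([0., 0.]), array([0., 0.]), 0.0)
t 18.6 p [0.5535 0.0088 0.1998] yaw -92.2 tilt 0.06 F [-0.1 -0.4 -0.7] w 0.0 g 0.0 q [-0.1   0.18 -0.25  1.14 -0.   -1.63]
dp cm [-0.12  0.16 11.38] turn -0.0Traceback (most recent call last):
  File "off.py", line 11, in <module>
    C=np.array(C);print(' brass',C[:,:2].round(4).tolist(),C.mean(0).round(4))
                                 ~^^^^^^
IndexError: too many indices for array: array is 1-dimensional, but 2 were indexed
```

View pics/top7.png

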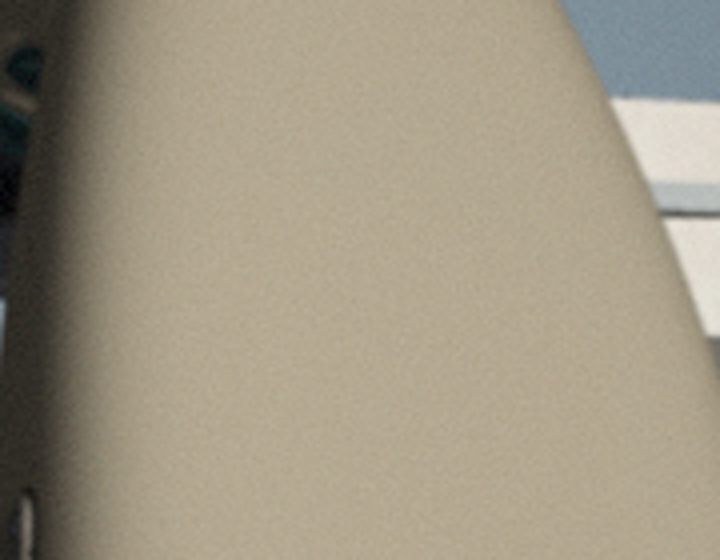

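The arm's link fills the top view and hides the stage, so I'll step away to measure before pushing.

```bash
python3 -m jog '[{"dp":[-22,0,0],"turn":0},{"dp":[-22,0,0],"turn":0},{"dp":[-22,0,0],"turn":0},{"dp":[-22,0,0],"turn":0},{"dp":[-22,0,0],"turn":0},{"dp":[-22,0,0],"turn":0},{"dp":[-22,0,0],"turn":0}]'; python3 off.py; python3 go.py .552 .01 .086 267.8
```

```text
clock: 19.23
ee_pos: [0.5626, 0.2304, 0.1993]
eef_rot: [-2.18, 2.262, -0.0]
contact_force: [0.5, -0.2, -0.3]
gripper_width: -0.0002
grasp_force: 0.0
top green (array([ 0.5463, -0.2111]), array([152.3,  60.9]), 87.66) any (array([ 0.5463, -0.2111]), array([152.3,  60.9]), 87.66) plate (array([ 0.5477, -0.1903]), array([251.6, 170.9]), 87.6)
 brass [[0.5861, -0.1299], [0.5795, -0.2909], [0.5146, -0.1274], [0.5082, -0.2883]] [ 0.5471 -0.2091  0.0528]
side green (array([ 0.5497, -0.2091]), array([150.4,  61.1]), 87.67) any (array([ 0.5496, -0.2088]), array([153.4,  61.3]), 87.7) plate (array([ 0.5507, -0.1876]), array([254. , 170.8]), 88.05)
 brass [[0.5889, -0.131], [0.5168, -0.1276], [0.58, -0.2943], [0.5114, -0.288]] [ 0.5493 -0.2102  0.052 ]
t 19.33 p [0.5622 0.2276 0.1991] yaw -92.29 tilt 0.07 F [-0.1 -0.4 -0.6] w 0.0002 g 0.0 q [ 0.28  0.27 -0.14  1.16 -0.   -1.25]
dp cm [21.77  0.15 11.34] turn -0.09
```

Board is centred to about 1 mm and square (87.66° against the stage's 87.7°). Now the push.

```bash
python3 -m jog '[{"dp":[21.8,0.1,0],"turn":0},{"dp":[21.8,0.1,0],"turn":0},{"dp":[21.8,0.1,0],"turn":0},{"dp":[21.8,0.1,0],"turn":0},{"dp":[21.8,0.1,0],"turn":0},{"dp":[21.8,0.1,0],"turn":0},{"dp":[21.8,0.1,3],"turn":0},{"dp":[21.8,0.1,6],"turn":0}]'; python3 -m jog '[{"dp":[0,0,3],"turn":0},{"dp":[0,0,5.4],"turn":0},{"dp":[0,0,5.4],"turn":0},{"dp":[0,0,5.4],"turn":0}]'; python3 go.py .5528 -.052 .086 267.8
```

```text
clock: 20.0
ee_pos: [0.5544, 0.0074, 0.1413]
eef_rot: [-2.168, 2.268, -0.008]
contact_force: [-0.5, 0.9, -1.3]
gripper_width: 0.0002
grasp_force: 0.0
clock: 20.33
ee_pos: [0.5505, 0.0099, 0.0843]
eef_rot: [2.173, -2.265, -0.005]
contact_force: [0.2, -0.7, 0.3]
gripper_width: -0.0001
grasp_force: 0.0
t 20.33 p [0.5505 0.0099 0.0843] yaw -92.37 tilt 0.23 F [ 0.2 -0.7  0.3] w -0.0001 g 0.0 q [-0.1   0.29 -0.38  0.9  -0.   -1.63]
dp cm [ 6.18 -0.48 -0.18] turn -0.17
```

```bash
python3 -m jog '[{"dp":[1.5,-0.1,0],"turn":0},{"dp":[3.5,-0.2,0],"turn":0},{"dp":[4.8,-0.3,0],"turn":0},{"dp":[5.4,-0.3,0],"turn":0},{"dp":[5.8,-0.3,0],"turn":0},{"dp":[6.2,-0.3,0],"turn":0},{"dp":[6.6,-0.3,0],"turn":0},{"dp":[7.0,-0.3,0],"turn":0}]'; python3 -m jog '[{"dp":[0.4,0,0],"turn":0},{"dp":[0.9,0,0],"turn":0},{"dp":[1.5,0,0],"turn":0},{"dp":[2.2,0,0],"turn":0},{"dp":[2.9,0,0],"turn":0},{"dp":[3.6,0,0],"turn":0},{"dp":[4.3,0,0],"turn":0},{"dp":[5.0,0,0],"turn":0}]'; python3 go.py .546 -.2185 .086 267.8
```

```text
clock: 21.0
ee_pos: [0.5527, -0.0583, 0.0856]
eef_rot: [-2.177, 2.262, 0.002]
contact_force: [0.2, 2.2, 1.3]
gripper_width: -0.0
grasp_force: 1.1
clock: 21.67
ee_pos: [0.5508, -0.1098, 0.0854]
eef_rot: [-2.177, 2.264, -0.0]
contact_force: [0.6, 2.2, 1.5]
gripper_width: -0.0002
grasp_force: 1.2
t 21.67 p [ 0.5508 -0.1098  0.0854] yaw -92.25 tilt 0.01 F [0.6 2.2 1.5] w -0.0002 g 1.2 q [-0.31  0.3  -0.36  0.91  0.   -1.84]
dp cm [10.88  0.05 -0.06] turn -0.05
```

```bash
python3 -m jog '[{"dp":[0.7,0,0],"turn":0},{"dp":[1.4,0,0],"turn":0},{"dp":[2.1,0,0],"turn":0},{"dp":[2.8,0,0],"turn":0},{"dp":[3.5,0,0],"turn":0},{"dp":[4.2,0,0],"turn":0},{"dp":[4.9,0,0],"turn":0},{"dp":[5.6,0,0],"turn":0}]'; python3 -m jog '[{"dp":[0.7,0,0],"turn":0},{"dp":[1.3,0,0],"turn":0},{"dp":[1.9,0,0],"turn":0},{"dp":[2.4,0,0],"turn":0},{"dp":[2.8,0,0],"turn":0},{"dp":[3.2,0,0],"turn":0},{"dp":[3.5,0,0],"turn":0},{"dp":[3.8,0,0],"turn":0}]'; python3 go.py .546 -.2185 .086 267.8
```

```text
clock: 22.33
ee_pos: [0.5486, -0.1656, 0.0853]
eef_rot: [-2.178, 2.264, -0.0]
contact_force: [0.3, 2.5, 1.8]
gripper_width: 0.0
grasp_force: 1.2
clock: 23.0
ee_pos: [0.547, -0.203, 0.0853]
eef_rot: [-2.178, 2.264, 0.0]
contact_force: [1.9, 2.5, 0.4]
gripper_width: 0.0
grasp_force: 1.1
t 23.0 p [ 0.547  -0.203   0.0853] yaw -92.23 tilt 0.01 F [1.9 2.5 0.4] w 0.0 g 1.1 q [-0.47  0.34 -0.31  0.92  0.   -2.  ]
dp cm [ 1.55  0.04 -0.07] turn -0.03
```

```bash
python3 -m jog '[{"dp":[0.3,0,0],"turn":0},{"dp":[0.6,0,0],"turn":0},{"dp":[0.9,0,0],"turn":0},{"dp":[1.1,0,0],"turn":0},{"dp":[1.3,0,0],"turn":0},{"dp":[1.4,0,0],"turn":0},{"dp":[1.5,0,0],"turn":0},{"dp":[1.6,0,0],"turn":0}]'; python3 -m jog '[{"dp":[0.1,0,0],"turn":0},{"dp":[0.2,0,0],"turn":0},{"dp":[0.3,0,0],"turn":0}]'; python3 go.py
```

```text
clock: 23.67
ee_pos: [0.5465, -0.2159, 0.0853]
eef_rot: [-2.175, 2.259, 0.007]
contact_force: [3.3, 11.1, 3.4]
gripper_width: -0.0001
grasp_force: 5.8
clock: 23.92
ee_pos: [0.5464, -0.2161, 0.0853]
eef_rot: [-2.174, 2.253, 0.013]
contact_force: [2.7, 18.4, 5.7]
gripper_width: -0.0
grasp_force: 9.3
t 23.92 p [ 0.5464 -0.2161  0.0853] yaw -92.06 tilt 0.77 F [ 2.7 18.4  5.7] w -0.0 g 9.3 q [-0.49  0.35 -0.3   0.93  0.01 -2.03]
```

Firm stop reached (force rose to 18 N without motion). Back off, rise and check.

```bash
python3 -m jog '[{"dp":[-1,0,0],"turn":0},{"dp":[-3,0,0],"turn":0},{"dp":[-6,0,0],"turn":0},{"dp":[-8,0,-2],"turn":0},{"dp":[-11,0,-5],"turn":0},{"dp":[-14,0,-8],"turn":0},{"dp":[-18,0,-11],"turn":0},{"dp":[-22,0,-11],"turn":0}]'; python3 -m jog '[{"dp":[-22,0,0],"turn":0},{"dp":[-22,0,0],"turn":0},{"dp":[-22,0,0],"turn":0},{"dp":[-22,0,0],"turn":0},{"dp":[-22,0,0],"turn":0},{"dp":[-22,0,0],"turn":0},{"dp":[-22,0,0],"turn":0}]'; python3 off.py home; python3 -c "
from tilt import *
tilt('top')
s=snap('side');cv2.imwrite('pics/side8.png',s['img'])
d=np.load('top0.npz');s=snap('top');W=cloud(s)
h=lambda W,I,y:rect(sel(W,I,(.45,.65),(y-.04,y+.04),(.078,.1)))
print(h(d['w'],d['img'],-.07),h(W,s['img'],-.23))"
```

```text
clock: 24.58
ee_pos: [0.5575, -0.0094, 0.1997]
eef_rot: [-2.173, 2.265, -0.014]
contact_force: [1.3, 0.3, 0.5]
gripper_width: -0.0002
grasp_force: 0.0
clock: 25.17
ee_pos: [0.563, 0.2137, 0.1942]
eef_rot: [2.182, -2.259, 0.002]
contact_force: [-0.1, -1.0, -0.2]
gripper_width: -0.0001
grasp_force: 0.0
top green (array([ 0.5396, -0.384 ]), array([133.7,  60.6]), 87.69) any (array([ 0.5416, -0.3706]), array([152.6,  60.7]), 88.48) plate (array([ 0.5419, -0.3567]), array([267.1, 171.6]), 87.77)
 brass [[0.5801, -0.2902], [0.5078, -0.2882], [0.5009, -0.4468]] [ 0.5296 -0.3418  0.0531]
side green (array([ 0.5447, -0.3511]), array([116.9,  61.2]), 87.47) any (array([ 0.5445, -0.352 ]), array([119.6,  61.3]), 87.66) plate (array([ 0.5463, -0.3122]), array([182.5, 170.5]), 87.91)
 brass [[0.5822, -0.2903], [0.5109, -0.2873]] [ 0.5465 -0.2888  0.0523]
top 8 8 tilt 27.7 yaw -111.3 size [8.3 2.7] 61.08 slab centre [0.5922 0.3973 0.116 ]
(array([ 0.5513, -0.0751]), array([80.1, 13.1]), -1.8) (array([ 0.5458, -0.2338]), array([81.3, 12.9]), -1.61)
```

View pics/side8.png

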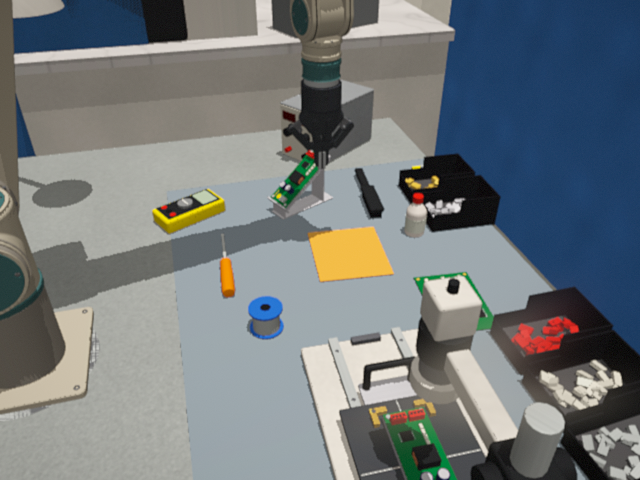

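The side picture shows the stage home at (400,440) with the board between its stops, red end to the handle. The other board still leans on the rest at (295,180), the bystanders are unmoved and the gripper is clear. Board and stops both moved about 159–160 mm, so I'm handing in.

```bash
python3 -c "
from station import env
print(env.close_job())"
```

```text
the job is handed in; nothing more can be done
None
```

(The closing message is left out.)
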